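# Show which flask goes into which column, then confirm

### The job

Show your colleague at the hood camera which sample goes where: with fingers pointing down, hold the fingertips two or three centimetres above the stopper of the stoppered conical flask for about two seconds, then likewise above the mouth of the funnel-topped column on the manifold, then press the pump unit's push button fully down and let it up. Do not touch or move any vessel, column or the manifold, leave the knob as it is, and travel well above everything so that you never seem to point at another flask, bottle or column.

Things in the scene. Friction and masses are not known exactly. Their poses are not given: they have to be found in the camera images.
- stoppered_conical: The stoppered conical flask: clear glass, foot 80 mm across, straight cone narrowing to a 30 mm neck, closed with a white plastic stopper 32 mm across; 158 mm tall with the stopper. Loose, upright. Origin: centre of its underside, z up. It stands in one of four places on the right half of the work area, swapped at random with the open conical flask, the long-neck flask and the reagent bottle.
- stopper_top (a point): Centre of the flat top of the stopper of the stoppered conical flask, 158 mm above the work surface.
- funnel_column: The funnel-topped column: white plastic, a 17 mm thick tube that opens at the top into a funnel 42 mm across at the mouth; rises 85 mm above the manifold's lid, its mouth 195 mm above the work surface. Stands loosely with an 18 mm stem in a port of the lid. Origin: on its axis at the lid's top. It may be in any of the four occupied ports.
- funnel_mouth (a point): Centre of the mouth (rim plane) of the funnel-topped column.
- confirm (a joint): Travel of the pump unit's push button, m: 0 up, 0.006 fully down. A spring pushes it up; about 4 N holds it fully down.
- confirm_top (a point): Centre of the top face of the push button: a round plain grey cap 36 mm across in a low black collar, 18 mm above the top of the pump unit (108 mm above the work surface), at the end nearer the robot, pressed straight down.
- pump: Pump unit: white box 170 x 120 mm, top 90 mm above the work surface, on the right of the table, fixed. Origin: centre of its underside; the push button stands 40 mm from the centre along its -x, the knob 50 mm along its +x.
- speed_knob (a joint): Angle, rad, of the rotary knob on the pump unit (36 mm across, a raised bar grip; stands up to 45 mm above the unit's top). Not to be turned.
- manifold: Extraction manifold: a glass tank with a grey lid 140 mm (x) x 220 mm (y), lid top 110 mm above the work surface, fixed. Two rows of three ports, 60 mm apart; four ports hold columns. Origin: centre of its underside.
- thin_column_a: A thin straight white column, 17 to 22 mm thick, rising 80 mm above the manifold's lid; loose in its port. Origin: on its axis at the lid's top.
- thin_column_b: A second thin straight column, the same as thin_column_a.
- wide_column: A straight white column with a wide barrel, 32 mm thick, flat-topped, rising 80 mm above the manifold's lid; loose in its port. Origin: on its axis at the lid's top.
- open_conical: Open conical flask without stopper: clear glass, foot 80 mm across, 134 mm tall, loose. Origin: centre of its underside.
- long_neck_flask: Clear glass flask with a round bulb 76 mm across, a long thin neck and a white stopper, 200 mm tall, loose. Origin: centre of its underside.
- reagent_bottle: Amber glass bottle, 68 mm across, 150 mm tall, with a white cap, loose. Origin: centre of its underside.
- beaker: Small open glass beaker, 60 mm across, 75 mm tall, near the robot, loose. Origin: centre of its underside.
- jar: Small amber jar with a cap, 56 mm across, 65 mm tall, at the back of the work area, loose. Origin: centre of its underside.
Not all that is in view belongs to the job. Leave any purple or red look-alike of the long_neck_flask alone.

How it is judged:
On the way, in this order (a step that is already met when the one before it is completed fails the run):
1. the fingertips dwell just above the stopper of the stoppered conical flask (horizontal distance between the grasp point and stopper_top below 0.02 m and z of the grasp point in the frame of stopper_top between 0.02 and 0.075 m), for 1.5 s.
2. the fingertips dwell just above the mouth of the funnel-topped column (horizontal distance between the grasp point and funnel_mouth below 0.02 m and z of the grasp point in the frame of funnel_mouth between 0.02 and 0.075 m), for 1.5 s.
3. the push button is pressed down (value of joint confirm above 0.0045 m), for 0.05 s.
At the end, for the whole second after the job is handed in: Both dwells (1.5 s or more each) and the press (4.5 mm or more) made in order; the button is up again (under 2 mm), and every flask, bottle, column, beaker and jar stands upright (within 0.1 rad), at rest, within 8 mm of where it started (value of joint confirm below 0.002 m and distance of each of stoppered_conical, open_conical, long_neck_flask, reagent_bottle, beaker, jar, funnel_column, thin_column_a, thin_column_b, wide_column from where it was at the start of the episode below 0.008 m and angle between each of stoppered_conical, open_conical, long_neck_flask, reagent_bottle, beaker, jar, funnel_column, thin_column_a, thin_column_b, wide_column's own z axis and vertical below 0.1 rad and linear speed of each of stoppered_conical, open_conical, long_neck_flask, reagent_bottle, beaker, jar, funnel_column, thin_column_a, thin_column_b, wide_column below 0.02 m/s); the robot touches nothing.
It fails at once if a vessel, a column or the manifold is touched (contact force between any of the fingers, the arm and stoppered_conical above 0.5 N or contact force between any of the fingers, the arm and open_conical above 0.5 N or contact force between any of the fingers, the arm and long_neck_flask above 0.5 N or contact force between any of the fingers, the arm and reagent_bottle above 0.5 N or contact force between any of the fingers, the arm and beaker above 0.5 N or contact force between any of the fingers, the arm and jar above 0.5 N or contact force between any of the fingers, the arm and funnel_column above 0.5 N or contact force between any of the fingers, the arm and thin_column_a above 0.5 N or contact force between any of the fingers, the arm and thin_column_b above 0.5 N or contact force between any of the fingers, the arm and wide_column above 0.5 N or contact force between any of the fingers, the arm and manifold above 0.5 N).
It fails at once if a vessel or column is lifted or shifted (distance of any of stoppered_conical, open_conical, long_neck_flask, reagent_bottle, beaker, jar, funnel_column, thin_column_a, thin_column_b, wide_column from where it was at the start of the episode above 0.015 m).
It fails at once if the fingers point closely at another flask, bottle or column (fingertips within about 3 cm above its top, centred on it) ((horizontal distance between the grasp point and open_conical below 0.014 m and z of the grasp point in the frame of open_conical below 0.184 m) or (horizontal distance between the grasp point and long_neck_flask below 0.014 m and z of the grasp point in the frame of long_neck_flask below 0.25 m) or (horizontal distance between the grasp point and reagent_bottle below 0.014 m and z of the grasp point in the frame of reagent_bottle below 0.2 m) or (horizontal distance between the grasp point and thin_column_a below 0.014 m and z of the grasp point in the frame of thin_column_a below 0.13 m) or (horizontal distance between the grasp point and thin_column_b below 0.014 m and z of the grasp point in the frame of thin_column_b below 0.13 m) or (horizontal distance between the grasp point and wide_column below 0.014 m and z of the grasp point in the frame of wide_column below 0.13 m)).
It fails at once if the knob is turned (value of joint speed_knob above 0.1 rad or value of joint speed_knob below -0.1 rad).
It also fails if it takes over 61 s, if anything falls off the work surface, if the arm or the gripper's body presses on something with over 40 N, if the wrist force passes 120 N, or if a joint passes its speed limit or range.

### The arm

A 6-joint arm with a two-finger parallel gripper is mounted at the origin on the work surface. World frame = base frame: x ahead of the robot, y to its left, z up, the work surface at z = 0. Lengths are in m, angles in rad, forces in N, time in s.
With the tool pointing down it reaches from about 0.3 to 0.875 m from the base axis. Payload 6.4 kg.
Tool frame: the origin (TCP) lies at the very end of the fingers, on their centre line; the grasp point (between the pads) lies 19 mm behind it; z points along the fingers, y is the direction in which the jaws open and shut (so a half turn about z gives the same grasp; the last joint's range is limited). The gripper opens to 85 mm and grips with 20 to 120 N. Pads are 22 mm wide; open, the fingers measure 114 mm over their backs; the gripper's body (76 mm by 85 mm) begins 54 mm behind the grasp point. The pads swing forward as they close: fully open they stand 13 mm farther back than shut.
Start: joints at [1.137, 0.181, 1.607, -0, 1.354, -0.206], TCP at [0.13, 0.56, 0.231] pointing down, gripper open.
Joint ranges: [-2.99, 2.99], [-0.89, 2.07], [0.3, 2.58], [-1.14, 4.28], [0, 2.63], [-3.12, 3.12]. Speed limits (rad/s): [2.57, 2.57, 3.01, 3.14, 3.14, 3.14].

### API

Orientations are given as a unit quaternion [w, x, y, z].
In Python, from rig import arm, imaging, job gives the robot as it stands. The module is installed in compiled form; this text tells all that it offers.
- The arm moves only by the shell command python3 -m crank 'ROWS' [FORCE]. ROWS is JSON, a list that holds one entry, the list of rows, each a list of 5 numbers: the shift along the world's x, y, z in cm, then the turn about the world's z in degrees, then the closure, from 0 (fully open) to 1 (shut). A call has 1 to 20 rows; each row is the pose to reach, as a shift and turn from the pose commanded when the call began; what a row does not reach only later rows make up. A row lasts 1/10 s, in which the tool goes at most 50 mm and 8.59 degrees, less where a joint would pass 70% of its speed; a pose out of reach is approached as far as the arm can. A call with a gripper value outside its range is refused whole. The fingers move at their own pace and stop on an object; FORCE is the grip in N (left out, the last holds). Time passes only in rows, so rows that repeat a pose let the fingers close. It gives the time, the measured TCP pose, the force and the opening at its end, in the units of the state.
- arm.read_state(): the state, without advancing time (a new reading comes with each control period).
- imaging.camera(name): name is "scene" or "top"; returns (picture, depth): 420x560x3 uint8, red, green, blue; 420x560 float32, m along the optical axis (not along the pixel's ray), 0 where there is no reading.
- imaging.camera_info(name): a dict with "intrinsics" (3x3 intrinsics, pixels), "R" (3x3) and "t" (3): a world point X has camera coordinates R X + t. Camera axes: x right, y down, z forward; pixel columns grow to the right and rows downward; lengths in m; the calibration is good to about 2 mm. A picture is of the moment at which its call begins. camera_info takes no time and is no camera call.
- job.job_done(): hands the job in, once; it reports no verdict.
The state is a dict: "time": time; "joints": joint angles; "qd": joint speeds; "tau": joint torques, N m; "tcp_pos": TCP position; "ee_rot": TCP orientation; "force": force on the tool from outside, world axes, zero at the start; "torque": the same for the moment, N m; "grip_width": finger opening in m.
Only numpy, scipy, OpenCV 4.12 (cv2) and the standard library are available. Lean on these libraries where they do the work, as an engineer would, in place of code of your own. Each camera call takes 0.05 s, during which the arm holds its last target. There are 200 camera calls.

## Working session

There is one attempt and no reset: what is moved stays moved. The work goes in short steps, Python scripts to look and compute and a shell command to move; the robot and the scene stay as the last step left them, time stands still between calls to the robot, and variables do not carry over. Pictures are saved under pics/ and viewed, about 8 in all and at most 12, crops included, and the job is handed in when it is done.

```bash
mkdir -p pics
cat > look.py <<'E'
import numpy as np,cv2
from rig import arm,imaging,job
def snap(n,tag):
    p,d=imaging.camera(n); cv2.imwrite(f'pics/{tag}.png',p[:,:,::-1]); np.savez(f'pics/{tag}.npz',p=p,d=d); return p,d
def cloud(n,d):
    c=imaging.camera_info(n);K=np.array(c['intrinsics']);R=np.array(c['R']);t=np.array(c['t'])
    v,u=np.mgrid[:d.shape[0],:d.shape[1]]
    X=np.stack([(u-K[0,2])/K[0,0]*d,(v-K[1,2])/K[1,1]*d,d],-1)
    return (X-t)@R
E
python3 - <<'E'
from look import *
for n in('scene','top'):
    snap(n,n+'0'); c=imaging.camera_info(n); print(n,np.round(-np.array(c['R']).T@c['t'],3))
a=arm.read_state();print(a)
E
```

```text
scene [0.962 0.507 1.064]
top [ 0.412 -0.076  1.302]
{'time': 0.1, 'joints': array([ 1.13668143e+00,  1.81480533e-01,  1.60789091e+00,  9.58872980e-06,
        1.35379963e+00, -2.06284755e-01]), 'qd': array([-0.00222799, -0.00156397, -0.0027441 , -0.00088409,  0.00042352,
        0.00023088]), 'tau': array([-1.81335913e-04, -4.45875764e+01, -3.52234912e+01, -2.69081438e-04,
        4.19248259e-03,  3.16738090e-05]), 'tcp_pos': array([0.12963367, 0.55969555, 0.23047476]), 'ee_rot': array([-2.52852283e-04,  1.13669851e-01,  9.93518265e-01, -7.47624046e-04]), 'force': array([-0.35541515,  0.18340766, -0.1203514 ]), 'torque': array([0.02007604, 0.03734713, 0.00733427]), 'grip_width': 0.08512571413128514}
```

View pics/scene0.png

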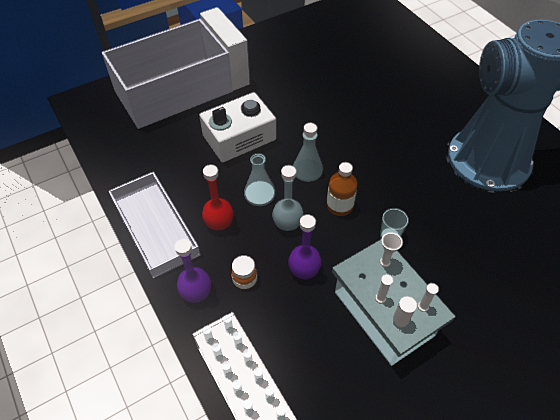

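View pics/top0.png

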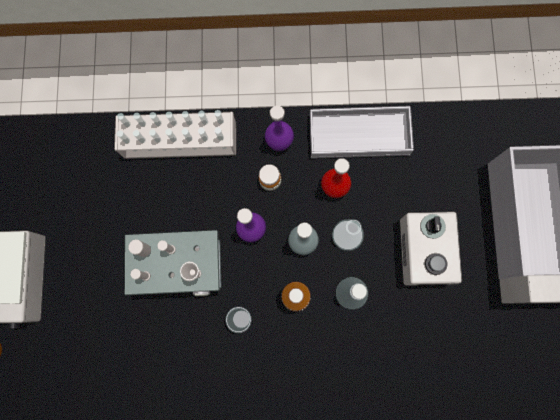

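The scene view shows the stoppered conical at (310,130), the funnel column at (391,240), the button at (251,107) and the knob at (220,118). The top view has the same things at (359,292), (190,271), (436,264) and (433,225). Next I measure them from depth.

Run:
```python
from look import *
T={'stopper':(359,292,310,130,.150,.165),'funnel':(190,271,391,240,.188,.202),'button':(436,264,251,107,.100,.115),'knob':(433,225,220,118,.1,.14),
'longneck':(305,231,289,173,.19,.21),'open':(352,228,258,159,.12,.14),'bottle':(296,296,346,169,.14,.155),'wide':(136,247,406,306,.18,.2),'thin1':(163,246,386,283,.18,.2),'thin2':(137,275,432,290,.18,.2),'purple':(245,216,307,223,.17,.22),'red':(341,166,210,172,.17,.22),'beaker':(238,320,395,220,.06,.08)}
C={n:cloud(n,np.load(f'pics/{n}0.npz')['d']) for n in('top','scene')}
for k,(a,b,c,d,l,h) in T.items():
    for n,(u,v) in(('top',(a,b)),('scene',(c,d))):
        P=C[n][v-18:v+19,u-18:u+19].reshape(-1,3); Q=P[(P[:,2]>l)&(P[:,2]<h)]
        if len(Q)>3:
            (x,y),r=cv2.minEnclosingCircle(Q[:,:2].astype(np.float32)); print(k,n,len(Q),'mean',Q.mean(0).round(4),'circ',round(x,4),round(y,4),round(r,4))
        else: print(k,n,len(Q),C[n][v,u])
a=arm.read_state();print(a['tcp_pos'])
```

```text
stopper top 162 mean [ 0.4437 -0.2196  0.1585] circ 0.4437 -0.2201 0.016
stopper scene 128 mean [ 0.4452 -0.2187  0.157 ] circ 0.4448 -0.2201 0.0188
funnel top 117 mean [0.4956 0.1536 0.1937] circ 0.4949 0.1522 0.0208
funnel scene 142 mean [0.4921 0.1491 0.1928] circ 0.4939 0.1511 0.0214
button top 336 mean [ 0.5045 -0.408   0.1076] circ 0.5051 -0.4092 0.0261
button scene 190 mean [ 0.5077 -0.4052  0.1075] circ 0.5071 -0.4076 0.0261
knob top 229 mean [ 0.5941 -0.4059  0.1187] circ 0.5949 -0.4084 0.0285
knob scene 206 mean [ 0.5969 -0.4055  0.1188] circ 0.5914 -0.4124 0.0247
longneck top 170 mean [ 0.5773 -0.1021  0.2   ] circ 0.5778 -0.1021 0.0159
longneck scene 174 mean [ 0.5794 -0.1002  0.1988] circ 0.5784 -0.1024 0.0171
open top 108 mean [ 0.5921 -0.218   0.1321] circ 0.5908 -0.2167 0.018
open scene 131 mean [ 0.5912 -0.2186  0.1294] circ 0.5923 -0.2177 0.0191
bottle top 151 mean [ 0.4374 -0.0794  0.1504] circ 0.4375 -0.0796 0.0153
bottle scene 139 mean [ 0.4396 -0.078   0.1483] circ 0.439 -0.0792 0.0166
wide top 172 mean [0.5509 0.2718 0.1898] circ 0.552 0.2721 0.0166
wide scene 255 mean [0.5528 0.2732 0.1888] circ 0.5513 0.2726 0.0167
thin1 top 74 mean [0.5532 0.2127 0.1903] circ 0.553 0.2134 0.011
thin1 scene 121 mean [0.553  0.22   0.1893] circ 0.552 0.2331 0.0309
thin2 top 79 mean [0.4916 0.2713 0.1905] circ 0.4919 0.2711 0.011
thin2 scene 126 mean [0.4989 0.2722 0.1891] circ 0.5134 0.2747 0.034
purple top 171 mean [0.6124 0.0285 0.1996] circ 0.6134 0.0291 0.0161
purple scene 239 mean [0.6151 0.031  0.1956] circ 0.6132 0.0275 0.017
red top 176 mean [ 0.7196 -0.1893  0.1993] circ 0.721 -0.1896 0.0161
red scene 217 mean [ 0.7223 -0.1865  0.1949] circ 0.7215 -0.1899 0.0175
beaker top 132 mean [0.3852 0.0628 0.0728] circ 0.3856 0.0583 0.0297
beaker scene 256 mean [0.3841 0.0572 0.0696] circ 0.3858 0.0582 0.0311
[0.12963367 0.55969555 0.23047476]
```

```bash
python3 -m crank '[[[0,0,4,0,1],[0,0,8,0,1],[0,0,12,0,1],[3,-4,12,0,1],[6,-8,12,0,1],[9,-11,12,0,1],[12,-15,12,0,1],[15,-19,12,0,1],[18,-23,12,0,1],[21,-27,12,0,1],[24,-30,12,0,1],[26,-34,12,0,1],[27,-38,12,0,1],[28,-42,12,0,1],[29,-46,12,0,1],[29,-50,12,0,1],[29,-52,12,0,1],[29,-53,12,0,1],[29,-53,12,0,1],[29,-53,12,0,1]]]'
```

```text
time: 2.1
tcp_pos: [0.4198, 0.0309, 0.3512]
ee_rot: [-0.0, 0.114, 0.994, 0.0]
force: [0.7, -0.2, -0.0]
grip_width: 0.0002
```

```bash
python3 -m crank '[[[0.4,-4,0,0,1],[0.8,-8,0,0,1],[1.2,-12,0,0,1],[1.6,-16,0,0,1],[2,-20,0,0,1],[2.4,-23,0,0,1],[2.4,-25,0,0,1],[2.4,-25.1,0,0,1],[2.4,-25.1,0,0,1],[2.4,-25.1,-3,0,1],[2.4,-25.1,-6,0,1],[2.4,-25.1,-9,0,1],[2.4,-25.1,-11,0,1],[2.4,-25.1,-13,0,1],[2.4,-25.1,-14.5,0,1],[2.4,-25.1,-15.5,0,1],[2.4,-25.1,-16,0,1],[2.4,-25.1,-16.5,0,1],[2.4,-25.1,-16.5,0,1],[2.4,-25.1,-16.5,0,1]]]'
python3 - <<'E'
from look import *
p,d=snap('scene','scene1'); cv2.imwrite('pics/s1c.png',cv2.resize(p[60:240,200:420,::-1],None,fx=3,fy=3))
E
```

```text
time: 4.1
tcp_pos: [0.4442, -0.221, 0.1869]
ee_rot: [0.0, 0.114, 0.994, -0.0]
force: [-0.0, -0.3, 0.2]
grip_width: 0.0003
```

View pics/s1c.png

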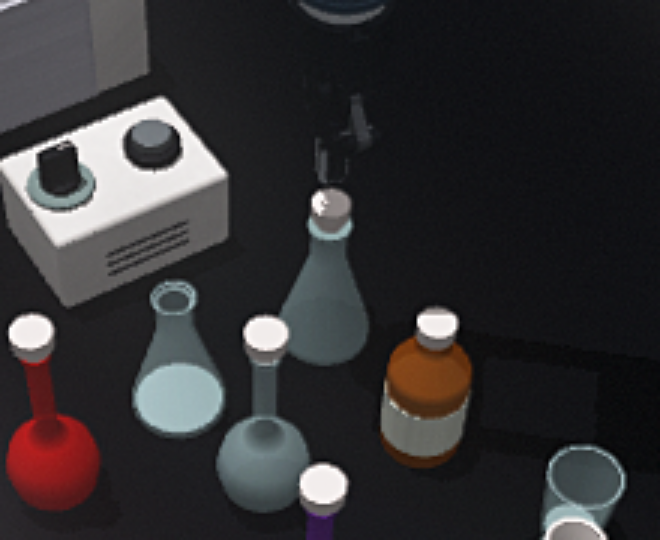

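The shut fingertips (crop 330,180) hang just over the white stopper (330,208), so they are on target. Now I dwell for 2 s, then rise and travel to the funnel.

```bash
python3 -m crank '[[[0,0,0,0,1],[0,0,0,0,1],[0,0,0,0,1],[0,0,0,0,1],[0,0,0,0,1],[0,0,0,0,1],[0,0,0,0,1],[0,0,0,0,1],[0,0,0,0,1],[0,0,0,0,1],[0,0,0,0,1],[0,0,0,0,1],[0,0,0,0,1],[0,0,0,0,1],[0,0,0,0,1],[0,0,0,0,1],[0,0,0,0,1],[0,0,0,0,1],[0,0,0,0,1],[0,0,0,0,1]]]'
python3 -m crank '[[[0,0,2,0,1],[0,0,5,0,1],[0,0,9,0,1],[0,0,13,0,1],[0,0,16.5,0,1],[0,0,16.5,0,1],[0,3,16.5,0,1],[1,7,16.5,0,1],[1.5,11,16.5,0,1],[2,15,16.5,0,1],[2.5,19,16.5,0,1],[3,23,16.5,0,1],[3.5,27,16.5,0,1],[4,31,16.5,0,1],[4.5,34,16.5,0,1],[5,36,16.5,0,1],[5,37.2,16.5,0,1],[5,37.2,16.5,0,1],[5,37.2,16.5,0,1],[5,37.2,16.5,0,1]]]'
```

```text
time: 6.15
tcp_pos: [0.4438, -0.2208, 0.1863]
ee_rot: [-0.0, 0.114, 0.994, 0.0]
force: [-0.6, -0.3, -0.1]
grip_width: 0.0001
time: 8.15
tcp_pos: [0.4938, 0.1501, 0.3512]
ee_rot: [-0.0, 0.114, 0.993, -0.0]
force: [-0.5, -0.0, -0.4]
grip_width: 0.0
```

```bash
python3 -m crank '[[[0,0.1,-3,0,1],[0,0.1,-6,0,1],[0,0.1,-8,0,1],[0,0.1,-10,0,1],[0,0.1,-11.5,0,1],[0,0.1,-12.5,0,1],[0,0.1,-12.8,0,1],[0,0.1,-12.8,0,1],[0,0.1,-12.8,0,1]]]'
python3 - <<'E'
from look import *
p,d=snap('scene','scene2'); cv2.imwrite('pics/s2c.png',cv2.resize(p[160:360,300:500,::-1],None,fx=2.5,fy=2.5))
E
```

```text
time: 9.05
tcp_pos: [0.4944, 0.152, 0.2242]
ee_rot: [0.001, 0.114, 0.994, 0.0]
force: [-0.4, 0.6, -0.4]
grip_width: -0.0
```

View pics/s2c.png

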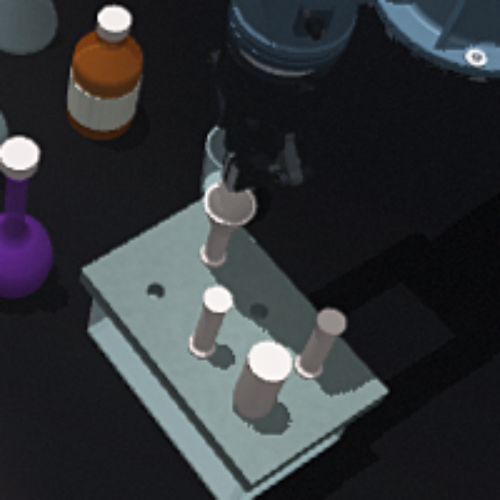

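The fingertips (crop 230,185) hang just over the funnel mouth (230,205). I dwell there, then go high to the button.

```bash
python3 -m crank '[[[0,0,0,0,1],[0,0,0,0,1],[0,0,0,0,1],[0,0,0,0,1],[0,0,0,0,1],[0,0,0,0,1],[0,0,0,0,1],[0,0,0,0,1],[0,0,0,0,1],[0,0,0,0,1],[0,0,0,0,1],[0,0,0,0,1],[0,0,0,0,1],[0,0,0,0,1],[0,0,0,0,1],[0,0,0,0,1],[0,0,0,0,1],[0,0,0,0,1],[0,0,0,0,1],[0,0,0,0,1]]]'
python3 -m crank '[[[0,0,2,0,1],[0,0,5,0,1],[0,0,9,0,1],[0,0,12.8,0,1],[0,0,12.8,0,1],[0,-4,12.8,0,1],[0,-8,12.8,0,1],[0,-12.5,12.8,0,1],[0,-17,12.8,0,1],[0,-21.5,12.8,0,1],[0,-26,12.8,0,1],[0,-30.5,12.8,0,1],[0,-35,12.8,0,1],[0,-39.5,12.8,0,1],[0,-44,12.8,0,1],[0.5,-48,12.8,0,1],[1,-52,12.8,0,1],[1.1,-55,12.8,0,1],[1.1,-56,12.8,0,1],[1.1,-56,12.8,0,1]]]'
```

```text
time: 11.1
tcp_pos: [0.4938, 0.1522, 0.2233]
ee_rot: [-0.0, 0.114, 0.994, 0.0]
force: [-0.1, -0.5, -0.4]
grip_width: 0.0002
time: 13.1
tcp_pos: [0.5043, -0.4088, 0.3499]
ee_rot: [-0.001, 0.115, 0.993, 0.001]
force: [-0.8, 1.7, -0.0]
grip_width: -0.0001
```

```bash
python3 -m crank '[[[0,0,-4,0,1],[0,0,-8,0,1],[0,0,-12,0,1],[0,0,-15,0,1],[0,0,-18,0,1],[0,0,-20,0,1],[0,0,-21.5,0,1],[0,0,-22.5,0,1],[0,0,-22.5,0,1],[0,0,-22.5,0,1]]]'
python3 - <<'E'
from look import *
p,d=snap('scene','scene3'); cv2.imwrite('pics/s3c.png',cv2.resize(p[20:220,180:380,::-1],None,fx=2.5,fy=2.5))
E
```

```text
time: 14.1
tcp_pos: [0.5054, -0.408, 0.1273]
ee_rot: [0.001, 0.114, 0.994, -0.0]
force: [-0.5, 0.0, 0.1]
grip_width: 0.0
```

View pics/s3c.png

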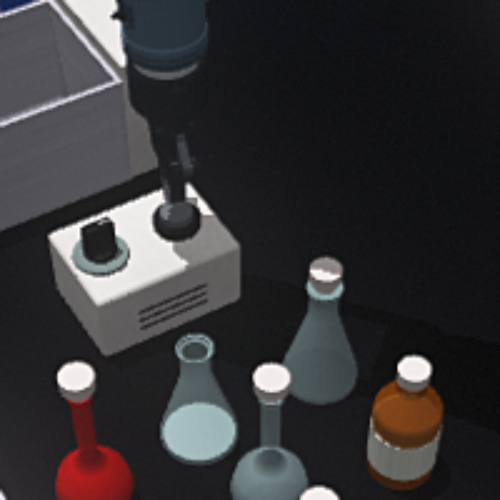

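The fingers (crop 175,200) are centred over the button cap (178,218), with the knob clear to the left. I press gently.

```bash
python3 -m crank '[[[0,0,-1,0,1],[0,0,-1.5,0,1],[0,0,-1.7,0,1],[0,0,-1.9,0,1],[0,0,-2.1,0,1],[0,0,-2.3,0,1],[0,0,-2.4,0,1],[0,0,-2.4,0,1],[0,0,-2.4,0,1]]]'
```

```text
time: 15.05
tcp_pos: [0.5049, -0.408, 0.1057]
ee_rot: [0.0, 0.113, 0.994, -0.0]
force: [-7.2, 6.9, 21.4]
grip_width: -0.0001
```

Run:
```python
from look import *
p,d=snap('scene','scene4'); cv2.imwrite('pics/s4c.png',cv2.resize(p[70:150,200:300,::-1],None,fx=7,fy=7,interpolation=cv2.INTER_CUBIC))
C=cloud('scene',d); q=np.load('pics/scene3.npz')['d']
np.set_printoptions(linewidth=220)
for D in (np.load('pics/scene0.npz')['d'],q,d):
    z=cloud('scene',D)[98:118,238:266,2]; print((z[::2,::2]*1000).round(0).astype(int))
a=arm.read_state();print(a['tcp_pos'],a['force'],a['torque'])
```

```text
[[ 88  89  89  91  90  91  89  92  91  91  89   2   0  -4]
 [ 91  93  89  91  89 112 112 110  93  92  87  89   5  -3]
 [ 89  91  88 110 109 113 112 111 114 103  90  88  84  -1]
 [ 95  89 103 111 115 113 114 112 111 110 105  88  86  89]
 [ 88  91 102 111 115 109 112 114 110 108 100  93  92  91]
 [ 91  87 104 107 113 111 106 111 110 100 101  91  92  93]
 [ 92  91 101 104 101 102 107 101 104 103 105  89  91  88]
 [ 89  91  97 102 100  99 100 101  96 101  95  87  89  89]
 [ 90  89  90  97  96 100 100  97  96  94  89  88  91  92]
 [ 86  91  90  90  93  89  92  92  88  89  90  90  90  91]]
[[  87   87   92   89  143  145  140  145  137   90   90   -3    2    0]
 [  87   91   89   87  138  140 1064  134   92   86   91   90    0   -1]
 [  93   89   92  112  111  111  114  110  114  101   94   88   88    0]
 [  88   86  104  109  117  115  111  111  110  114  101   91   88   93]
 [  89   91  102  111  114  112  113  113  113  108   99   87   89   89]
 [  85   84  100  107  109  111  112  111  108  104  101   88   89   90]
 [  91   87   99  100  103  103  105  106  104  104  104   90   92   85
[... 363 characters left out ...]
 -1]
 [  90   93   90  105  126  131  130  129  123  103   90   89   87    1]
 [  93   88  103  105  118  123  125  121  113  107   99   89   88   84]
 [  91   91  108  106  102  110  121  114  108  107  100   90   91   90]
 [  91   93  102  103  108  107  106  107  107  105   99   94   90   88]
 [  91   90  103  102  103  107  103  106  102  101  102 1064   88   88]
 [  91   89   93  101  101   97  101  102  101   99   96   90   89   91]
 [  87   90   90   93   95   98   98  100   97   92   91   94   90   92]
 [  89   90   88   89   92   92   91   90   90   89   88   89   89   89]]
[ 0.50490311 -0.40799801  0.10571717] [-7.04323006  7.01924593 20.82209094] [1.3255709  1.36216246 0.02923499]
```

View pics/s4c.png

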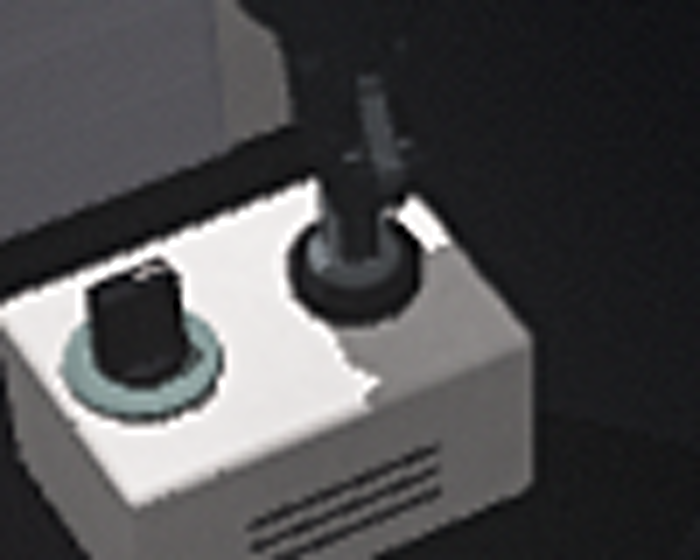

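The cap now sits about flush with the collar. Depth shows it dropped about 6 mm, and 21 N against a 4 N spring means it has bottomed out. I press one more millimetre to be sure, then let up and rise.

```bash
python3 -m crank '[[[0,0,-0.1,0,1],[0,0,-0.1,0,1],[0,0,-0.1,0,1]]]'; python3 -m crank '[[[0,0,0.3,0,1],[0,0,0.8,0,1],[0,0,1.5,0,1],[0,0,3,0,1],[0,0,6,0,1],[0,0,10,0,1],[0,0,14,0,1],[0,0,18,0,1],[0,0,22,0,1],[0,0,25,0,1],[0,0,25,0,1],[0,0,25,0,1],[0,0,25,0,1]]]'
python3 - <<'E'
from look import *
p,d=snap('scene','scene5'); snap('top','top5')
for D in ('scene0','scene3','scene4','scene5'):
    z=cloud('scene',np.load(f'pics/{D}.npz')['d'])[...,2]; print(D,np.median(z[106:109,244:247]).round(4),np.median(z[106:110,254:257]).round(4))
a=np.load('pics/top0.npz')['p'].astype(int);b=np.load('pics/top5.npz')['p'].astype(int)
print('moved px', (abs(a-b).sum(2)>60)[:,110:390].sum())
E
```

```text
time: 15.4
tcp_pos: [0.5049, -0.408, 0.1056]
ee_rot: [0.0, 0.113, 0.994, -0.0]
force: [-9.6, 8.8, 26.9]
grip_width: 0.0001
time: 16.7
tcp_pos: [0.5044, -0.4073, 0.3498]
ee_rot: [-0.001, 0.114, 0.994, 0.001]
force: [0.1, 0.7, -0.5]
grip_width: -0.0002
scene0 0.1099 0.1082
scene3 0.1102 0.1067
scene4 0.1048 0.1062
scene5 0.1104 0.1075
moved px 9409
```

View pics/scene5.png

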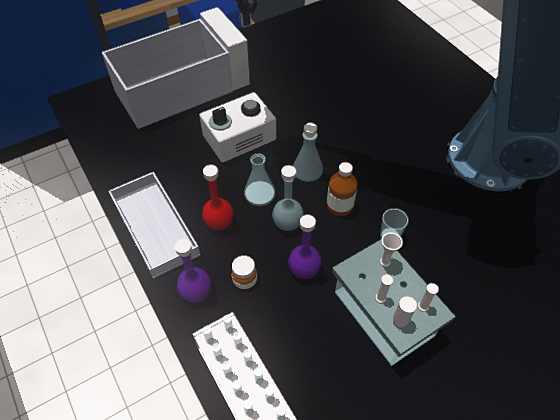

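Everything stands as before, and the gripper is up and out of view. The stop came 3 mm earlier than expected by the TCP reading (finger on collar?), so I check the cap and collar heights with averaged depth.

Run:
```python
from look import *
ds=[];g=None
for i in range(10):
    p,d=imaging.camera('scene'); d=d.astype(float); d[d==0]=np.nan; ds.append(d)
D=np.nanmedian(ds,0); np.save('pics/avg_up.npy',D)
X=cloud('scene',D); np.set_printoptions(linewidth=250)
print((X[94:120,236:268,2]*1000)[::1,::2].round(0).astype(int))
S=X[90:122,230:272].reshape(-1,3); G=p[90:122,230:272].reshape(-1,3).sum(1)
for lo,hi in((.107,.116),(.097,.105)):
    m=(S[:,2]>lo)&(S[:,2]<hi); c,r=cv2.minEnclosingCircle(S[m,:2].astype(np.float32)); print(lo,m.sum(),c,r,np.median(S[m,2]),S[m].mean(0),G[m].mean())
```

```text
[[  0  -1   0  -2   1  -1  87  89  90  89   1  -1   0  -1  -1   0]
 [  0   0   0  -1  -1  89  90  89  89  89  89  -2   1  -2  -1   1]
 [  1  -1  -1   0  88  90  89  90  90  87  90   0   0   0  -1   0]
 [  0  -2   1  90  91  89  90  89  89  90  89  88  -2  -1  -1  -1]
 [ -1  88  90  89  91  91  89  90  90  89  89  90   0  -1   0  -1]
 [ 90  89  90  89  90  90  90  89  89  91  91  89   0   1   0  -1]
 [ 89  89  90  89  89  92 112 111 112  90  91  90  89  -1   1   0]
 [ 91  89  89  90  91 111 113 111 113 113  88  90  90   1  -2  -1]
 [ 90  90  91  89 110 111 111 112 113 111 101  88  89  88   1  -1]
 [ 90  89  89 102 112 112 110 112 111 112 111 100  89  91   0   1]
 [ 89  90  89 101 112 112 113 112 112 111 109 101  89  90  88  -1]
 [ 90  92  89 103 112 112 111 113 113 111 111 103  92  91  89   0]
 [ 89  89  90 102 111 111 111 112 111 112 109 104  90  90  90   0]
 [ 90  90  91 100 108 111 111 111 113 110 106 101  89  90  91  89]
 [ 91  88  91 101 106 111 111 111 111 109 105 101  91  90  89  90]
 [ 89  90  90 102 102 106 109 109 108 105 102 101  89  90  90  91]
 [ 90  90  88 102 102 101 10
[... 241 characters left out ...]
[ 89  91  89  89  93  97 100  99  99  98  93  91  90  89  90  90]
 [ 90  89  89  90  90  93  94  95  96  93  90  90  89  89  88  89]
 [ 89  89  91  90  89  91  92  92  90  91  91  89  88  90  90  89]
 [ 89  90  89  90  89  88  89  91  91  90  89  89  89  90  90  90]
 [ 90  90  89  91  90  91  90  90  89  89  90  89  91  89  90  90]
 [ 90  91  90  90  88  90  91  91  90  91  88  89  91  89  90  90]]
0.107 111 (0.5056628584861755, -0.4105308949947357) 0.017608053982257843 0.11137447827569244 [ 0.50638241 -0.40845378  0.11124135] 332.02702702702703
0.097 115 (0.50528484582901, -0.41016533970832825) 0.025706090033054352 0.10155022034080576 [ 0.51039865 -0.40082985  0.10128202] 125.37391304347825
```

Averaged depth puts the cap top at 0.1115 m when up and the collar at 0.102 m. The measured stop at 0.1056 m is therefore the full 6 mm press, above the collar. I'm handing it in.

Run:
```python
from look import *
X0=[cloud(n,np.load(f'pics/{n}0.npz')['d']) for n in('scene',)][0]; X1=cloud('scene',np.load('pics/avg_up.npy'))
for k,(u,v,l,h) in {'stopper':(310,130,.15,.165),'funnel':(391,240,.188,.202),'longneck':(289,173,.19,.21),'bottle':(346,169,.14,.155),'open':(258,159,.12,.14),'wide':(406,306,.18,.2)}.items():
    m=[]
    for X in(X0,X1):
        P=X[v-18:v+19,u-18:u+19].reshape(-1,3);m.append(P[(P[:,2]>l)&(P[:,2]<h)].mean(0))
    print(k,((m[1]-m[0])*1000).round(1))
job.job_done(); print(arm.read_state()['time'])
```

```text
stopper [-0.3 -0.2 -0.3]
funnel [-0.   0.1  0.2]
longneck [-0.1 -0.3 -0.2]
bottle [ 0.2 -0.   0.2]
open [-0.2 -0.3 -0.1]
wide [ 0. -0. -0.]
the job is handed in; nothing more can be done
the job is handed in; nothing more can be done
```

I carried out the whole sequence in order and handed the job in; no verdict is reported. With the fingers shut, I held the tips about 2.8 cm above the stopper and then above the funnel mouth, for at least 2 s each. I then pressed the button, released it and rose to 0.35 m. Travel between targets was also at about 0.35 m.

**Last checks:**
- **Vessels and columns:** the stoppered flask, open flask, long-neck flask, bottle, funnel column and wide column moved less than 0.5 mm by depth. I checked the beaker, jar and two thin columns only by eye in the final picture, where they looked unmoved. The knob, also checked only by eye, looked unturned.
- **Button:** the fingers reached a hard stop at 27 N, and the cap dropped about 5.5–6 mm. It was back at its starting height after release.

**Checks that disagreed:**
- The cap's top measured about 111.5 mm above the work surface, not the stated 108 mm, so the press stopped about 3 mm higher than expected. The stop at 105.6 mm is still a full 6 mm below the measured top and clear of the collar at 102 mm. One patch near the cap's edge showed only about 1 mm of drop.
- My simple before/after comparison of the top pictures flagged many changed pixels. I did not look into it. I put it down to the arm and its shadow, since the depth check shows no movement.

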